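# Free the swing bolt of a screened test box

### The arm

A 6-joint arm with a two-finger parallel gripper is mounted at the origin on the work surface. World frame = base frame: x ahead of the robot, y to its left, z up, the work surface at z = 0. Lengths are in m, angles in rad, forces in N, time in s.
With the tool pointing down it reaches from about 0.275 to 1 m from the base axis. Payload 8.4 kg.
Tool frame: the origin (TCP) lies on the centre line of the jaws, within the pads' length; the fingertips stand 17 mm ahead of it and the grasp point (between the pads) lies 2 mm behind it (bot.tcp_to_tips is the y of the fingertips in the tool frame, in m); y points along the fingers, z is the direction in which the jaws open and shut, and the axes are right-handed (so a half turn about y gives the same grasp; the last joint's range is limited). The gripper opens to 85 mm and grips with 20 to 120 N. Pads are 22 mm wide; open, the fingers measure 114 mm over their backs; the gripper's body (76 mm by 85 mm) begins 54 mm behind the grasp point. The pads swing forward as they close: fully open they stand 13 mm farther back than shut.
Start: joints at [-1.202, 0.353, 1.633, -0, 1.155, -0.002], TCP at [0.226, -0.583, 0.248] pointing down, gripper open.
Joint ranges: [-2.63, 2.63], [-0.92, 2.1], [0.06, 2.66], [-1.3, 4.44], [0, 2.69], [-3.02, 3.02]. Speed limits (rad/s): [2.22, 2.22, 2.79, 3.14, 3.14, 3.14].

### API

Orientations are given as a unit quaternion [x, y, z, w].
In Python, from workcell import bot, hand, kinematics, get_obs, vision, hand_in gives the robot as it stands. The module is installed in compiled form; this text tells all that it offers. Calls block until the motion is done:
- bot.reach(position, orientation): joint-space move of the TCP to a pose.
- bot.servo_line(position, ori=None, velocity=0.15): straight line of the TCP; ori=None keeps the orientation; velocity is the mean speed in m/s.
- bot.goto_joints(angles): joint-space move.
- hand.move_gripper(opening, strength=None): finger opening in m; strength is the grip in N (None keeps the last); returns when the fingers have stopped.
- bot.dwell(seconds).
- kinematics.solve_ik(position, orientation): joint angles nearest the present ones, or None.
- get_obs(): the state.
- vision.read_camera(name): name is "scene" or "top" or "wrist"; returns a dict with "frame" (420x560x3 uint8, red, green, blue), "intrinsics" (3x3 intrinsics, pixels), "view" (4x4, takes a point from world to camera coordinates). Camera axes: x right, y down, z forward; pixel columns grow to the right and rows downward; lengths in m; the calibration is good to about 2 mm. A picture is of the moment at which its call begins. There is no depth.
A pose or a line that the arm cannot do raises bot.IKError and nothing moves.
- hand_in(): hands the job in, once; it reports no verdict.
The state is a dict: "time_s": time; "joint_pos": joint angles; "joint_vel": joint speeds; "joint_efforts": joint torques, N m; "position": TCP position; "orientation": TCP orientation; "wrist_force": force on the tool from outside, world axes, zero at the start; "ft_torque": the same for the moment, N m; "gripper_width": finger opening in m.
Only numpy, scipy, OpenCV 4.12 (cv2) and the standard library are available. Lean on these libraries where they do the work, as an engineer would, in place of code of your own. Each camera call takes 0.05 s, during which the arm holds its last target.

### The job

Unfasten the lid clamp of the metal test box: unscrew the big wing nut only until its hub clears the raised lips of the slotted lug, leaving it on the bolt and short of the end of its thread, then swing the hinged eyebolt out of the slot and fully outward to its stop. Do not force the bolt while the nut still catches in the lug, and leave the spool, cutters and jar alone.

Things in the scene. Friction and masses are not known exactly. Their poses are not given: they have to be found in the camera images.
- testbox: Fixed grey metal box, 180 (x) by 240 (y) by 92 mm high with its flat lid; origin under its centre, on the bench. Its -x side (the front, roughly facing the robot) carries the swing bolt; +z is up. The spool stands on the rear half of the lid.
- hinge (a point): The pivot of the swing bolt, in a clevis on the front of the box: at x -112 mm, y 0, z 22 mm in the box's frame and with the box's axes. The bolt turns about this point's y axis; it swings towards the box's -x.
- bolt (a joint): Angle of the eyebolt (10 mm thick), rad: 0 upright in the slot, grows as it leans out to the front of the box, 1.0 at its stop. Its hinge is stiff (needs about 0.13 N m) and it stays where it is left.
- lug: Slotted lug on the lid's front edge: a fork 35 mm wide, slot 13 mm, open to the box's -x. Origin on the upright bolt's axis, on the fork's top face; axes as the box. The face is 92 to 94 mm above the bench (the lid seal sets it; it differs each time and does not move).
- nut: Steel wing nut on the bolt: round hub 24 mm across, 14 mm high; above it two flat upright wings, 60 mm tip to tip, 10 mm thick, joined by a web. Origin on its axis half-way up the wings: 13 mm above the hub's top, 13 mm below the wing tops. x runs along the wings, z up along the bolt. Pinch the wings' flat faces, fingertips above the hub.
- spool: Solder spool, 52 mm across, 34 mm high, standing on the lid; origin under its centre. Leave alone.
- cutters: Side cutters lying on the bench right of the box, about 125 mm long, blue grips; origin in the middle, on the bench. Leave alone.
- jar: White plastic jar with a black cap, 48 mm across, 60 mm high, on the bench left of the box; origin under its centre. Leave alone.
- lip (a point): Middle of the raised lips at the lug's open end, at their top: each fork arm has one, 4 mm high, 10.5 to 14 mm in front of the bolt axis. They hold the nut's hub in. The hub passes over them once its underside is about 5 mm above the fork's face (1 mm above the lips), as the swing lowers its front edge.
- hub (a point): Centre of the underside of the nut's hub, 27 mm below nut's origin; 72 to 74 mm from the hinge point at the start. Unscrewing is anticlockwise from above; the nut rises 1.6 mm per radian (quick thread), needs about 0.10 N m and stays where it is left. The thread ends with this point 82 mm from the hinge point: stay below 81 mm.

How it is judged:
On the way, in this order (a step that is already met when the one before it is completed fails the run):
1. the wing nut is unscrewed until its hub can clear the lips (hub's underside more than 73.8 mm from the hinge) (distance between hub and hinge above 0.0738 m), for 0.1 s.
2. the bolt is swung out of the slot, past 0.6 rad (value of joint bolt above 0.6 rad), for 0.1 s.
At the end, for the whole second after the job is handed in: The bolt rests swung out past 0.9 rad (its stop is at 1.0), and the nut is still on it, its hub's underside 73.8 to 81 mm from the hinge point (value of joint bolt above 0.9 rad and velocity of joint bolt between -0.05 and 0.05 rad/s and distance between hub and hinge between 0.0738 and 0.081 m); the robot touches nothing.
It fails at once if the nut is forced against the lug with more than 35 N (contact force between nut and lug above 35 N).
It fails at once if the nut is run to the end of its thread (hub's underside more than 81 mm from the hinge) (distance between hub and hinge above 0.081 m).
It fails at once if the spool is moved more than 20 mm (distance of spool from where it was at the start of the episode above 0.02 m).
It fails at once if the cutters are moved more than 20 mm (distance of cutters from where it was at the start of the episode above 0.02 m).
It fails at once if the jar is moved more than 20 mm (distance of jar from where it was at the start of the episode above 0.02 m).
It also fails if it takes over 72 s, if anything falls off the work surface, if the arm or the gripper's body presses on something with over 40 N, if the wrist force passes 120 N, or if a joint passes its speed limit or range.

## Working session

There is one attempt and no reset: what is moved stays moved. The work goes in short steps, each a Python script; the robot and the scene stay as the last script left them, time stands still between calls to the robot, and variables do not carry over. Pictures are saved under pics/ and viewed, and the job is handed in when it is done.

```bash
mkdir -p pics; ls; python3 - <<'E'
from workcell import bot,hand,kinematics,get_obs,vision
import cv2
for n in ("scene","top","wrist"):
    d=vision.read_camera(n); cv2.imwrite(f"pics/{n}0.png",d["frame"][:,:,::-1])
    print(n,d["intrinsics"].round(1).tolist(),d["view"].round(4).tolist())
print(get_obs(), bot.tcp_to_tips)
E
```

```text
pics
scene [[454.0, 0.0, 279.6], [0.0, 454.0, 212.9], [0.0, 0.0, 1.0]] [[-0.7354, 0.6774, 0.0197, 0.4725], [0.4548, 0.5148, -0.7267, -0.2413], [-0.5024, -0.5254, -0.6867, 1.2434], [0.0, 0.0, 0.0, 1.0]]
top [[465.0, 0.0, 278.2], [0.0, 465.0, 208.4], [0.0, 0.0, 1.0]] [[-0.02, -0.9995, -0.0262, 0.0336], [-0.9994, 0.0208, -0.0292, 0.6334], [0.0297, 0.0256, -0.9992, 1.0088], [0.0, 0.0, 0.0, 1.0]]
wrist [[364.0, 0.0, 274.7], [0.0, 364.0, 211.5], [0.0, 0.0, 1.0]] [[0.3616, -0.9323, -0.0003, -0.624], [-0.8966, -0.3478, 0.274, -0.0356], [-0.2556, -0.0988, -0.9617, 0.3784], [0.0, 0.0, 0.0, 1.0]]
{'time_s': 0.15, 'joint_pos': array([-1.20240923e+00,  3.53498653e-01,  1.63397622e+00,  8.34599697e-06,
        1.15522197e+00, -2.37954732e-03]), 'joint_vel': array([ 0.0003915 , -0.00337749, -0.00130282,  0.00037718,  0.00012694,
       -0.00156316]), 'joint_efforts': array([-7.38913550e-04, -6.05632424e+01, -3.42340243e+01, -1.74837073e-04,
        6.26263936e-03,  6.68208963e-05]), 'position': array([ 0.22634043, -0.58218855,  0.24772261]), 'orientation': array([-0.13040345,  0.69537546, -0.69460673,  0.13026667]), 'wrist_force': array([0.30842144, 0.46786263, 1.18118667]), 'ft_torque': array([-0.02694698, -0.00934678,  0.05130584]), 'gripper_width': 0.08556073017465597} 0.017
```

View pics/scene0.png

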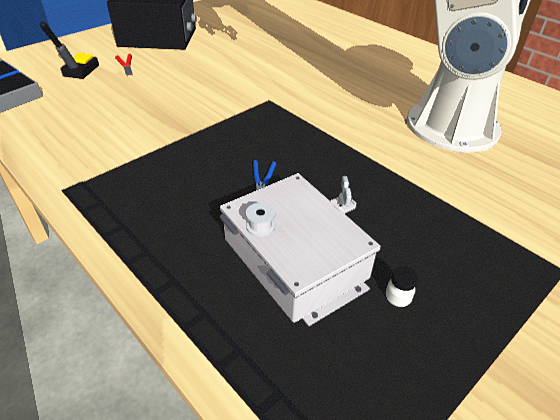

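View pics/top0.png

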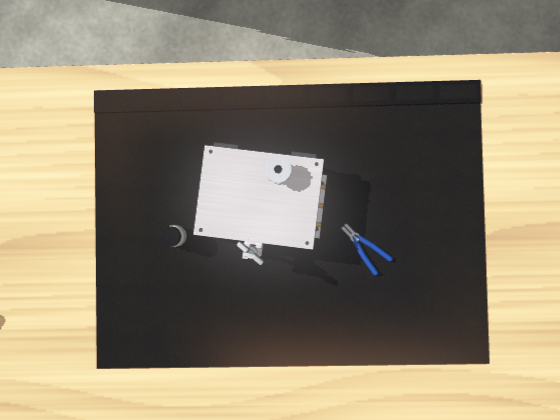

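The top view shows the box lid with corners near (206,146), (323,158), (313,248) and (194,234). The wing nut is at about (250,252), with its wings running from (239,244) to (262,262). The jar is at (178,236) and the cutters at (365,250).

```bash
cat > h.py <<'E'
import numpy as np,cv2
from workcell import bot,hand,kinematics,get_obs,vision
def ray(d,uv,z):
    K=d["intrinsics"];V=d["view"];R=V[:3,:3];t=V[:3,3]
    c=-R.T@t; r=R.T@np.linalg.solve(K,[uv[0],uv[1],1.])
    return c+r*(z-c[2])/r[2]
def proj(d,p):
    q=d["view"]@np.append(p,1); q=d["intrinsics"]@q[:3]; return q[:2]/q[2]
E
python3 - <<'E'
from h import *
d=vision.read_camera("top");f=d["frame"]
g=cv2.cvtColor(f,cv2.COLOR_RGB2GRAY)
m=np.zeros_like(g); m[120:275,150:335]=(g[120:275,150:335]>150)*255
m2=cv2.morphologyEx(m,cv2.MORPH_CLOSE,np.ones((25,25)))
m2=cv2.morphologyEx(m2,cv2.MORPH_OPEN,np.ones((41,41)))
c=max(cv2.findContours(m2,0,2)[0],key=cv2.contourArea)
r=cv2.minAreaRect(c);b=cv2.boxPoints(r);print(r)
P=np.array([ray(d,p,0.092) for p in b]);print(P.round(4)); print(np.linalg.norm(np.diff(P,axis=0),axis=1))
crop=f[225:280,215:290]; cv2.imwrite("pics/nut_top.png",cv2.resize(crop,None,fx=10,fy=10,interpolation=cv2.INTER_CUBIC)[:,:,::-1])
v=f[120:275,170:340].copy(); v=cv2.resize(v,None,fx=4,fy=4)
for p in b: cv2.circle(v,(int((p[0]-170)*4),int((p[1]-120)*4)),4,(255,0,0),-1)
cv2.imwrite("pics/lid.png",v[:,:,::-1])
d=vision.read_camera("scene")
cv2.imwrite("pics/nut_sc.png",cv2.resize(d["frame"][165:225,310:380],None,fx=9,fy=9,interpolation=cv2.INTER_CUBIC)[:,:,::-1])
E
```

```text
((260.0, 197.49996948242188), (123.99998474121094, 94.99998474121094), 0.0)
[[ 0.561   0.1819  0.092 ]
 [ 0.7535  0.179   0.092 ]
 [ 0.7474 -0.0721  0.092 ]
 [ 0.5563 -0.0678  0.092 ]]
[0.19247393 0.25116421 0.19112756]
```

View pics/nut_top.png

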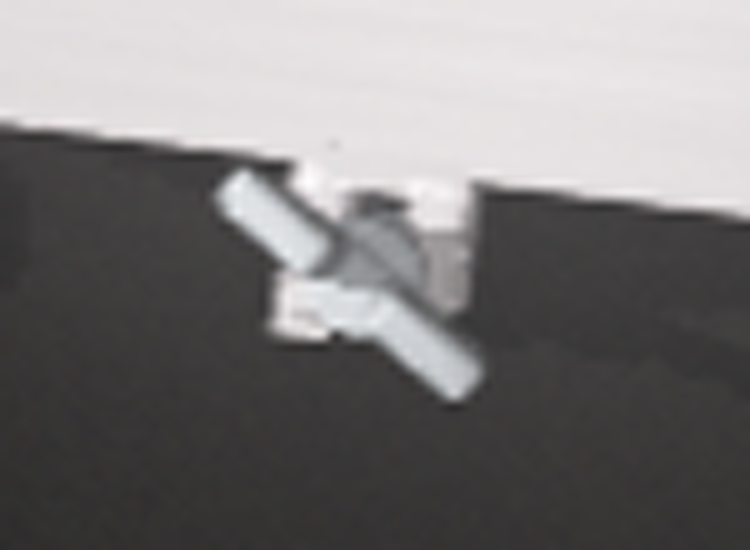

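View pics/lid.png

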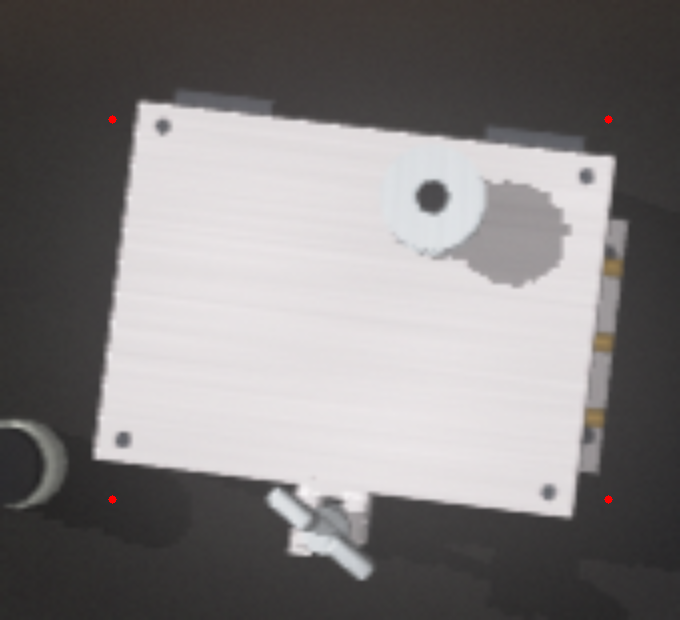

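View pics/nut_sc.png

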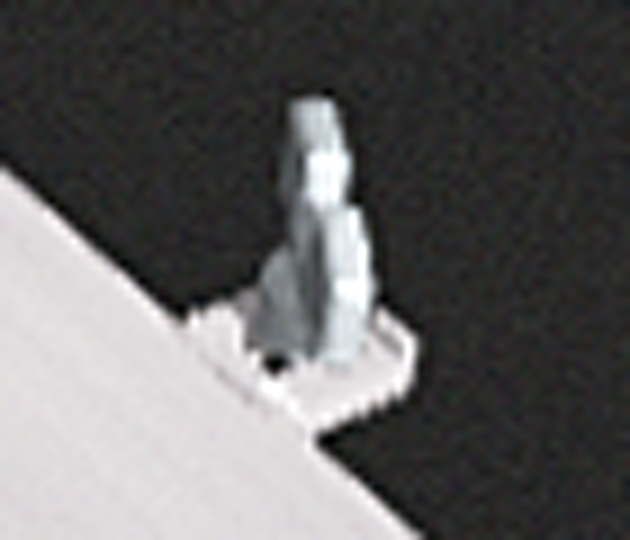

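```bash
python3 - <<'E'
from h import *
d=vision.read_camera("top")
C=[(204.7,145.2),(323.5,159),(313.2,249.2),(193.5,234.5)] # rear-left, rear-right, front-right, front-left
P=np.array([ray(d,p,0.092) for p in C]);print(P.round(4),np.linalg.norm(np.diff(P,axis=0),axis=1))
ys=(P[0]-P[1]+P[3]-P[2]); yaw=np.arctan2(-ys[0],ys[1]); c=P.mean(0)
print("centre",c,"yaw",yaw)
xh=np.array([np.cos(yaw),np.sin(yaw),0]);
hinge=c-0.112*xh; hinge[2]=.022; print("hinge",hinge)
for z in (.133,.135,.137):
  a=ray(d,(239,243.2),z);b=ray(d,(261.3,263.2),z)
  print(z,(a+b)/2,np.linalg.norm(a-b),"wing yaw",np.arctan2(*(a-b)[[1,0]]))
s=vision.read_camera("scene")
for z in (.09,.122,.135): print(proj(s,[*hinge[:2],z]),proj(d,[*hinge[:2],z]))
E
```

```text
[[ 0.7629  0.1652  0.092 ]
 [ 0.7291 -0.0747  0.092 ]
 [ 0.5483 -0.05    0.092 ]
 [ 0.5823  0.1907  0.092 ]] [0.24224915 0.18256045 0.24304685]
centre [0.65565888 0.05779479 0.092     ] yaw -0.14028500014496945
hinge [0.54475915 0.07345522 0.022     ]
0.133 [0.54527447 0.07318266 0.133     ] 0.05759120173116101 wing yaw 0.8235903099019671
0.135 [0.54540494 0.07300687 0.135     ] 0.057462414225686424 wing yaw 0.823590309901966
0.137 [0.54553541 0.07283107 0.137     ] 0.05733362672021169 wing yaw 0.8235903099019678
[344.04041355 201.89924727] [251.85214131 252.01666757]
[346.04891226 189.1545166 ] [250.49011201 253.07675537]
[346.89493586 183.7861572 ] [249.90889289 253.52912691]
```

```bash
cat >> h.py <<'E'
from scipy.spatial.transform import Rotation as Ro
AX=np.array([.5450,.0732]); BY=-0.140; HZ=.022
def qd(phi):
    y=np.array([0,0,-1.]);z=np.array([np.cos(phi),np.sin(phi),0]);x=np.cross(y,z)
    return Ro.from_matrix(np.c_[x,y,z]).as_quat()
E
python3 - <<'E'
from h import *
o=get_obs();z=Ro.from_quat(o["orientation"]).as_matrix()[:,2];print(z)
for s in (-1,1):
  for dphi in np.arange(0,3.6,.335):
    phi=.824+s*np.pi/2+dphi
    q=kinematics.solve_ik([*AX,.135],qd(phi)); print(s,round(dphi,2),None if q is None else np.round(q,2))
# swing-out poses tilt
E
```

```text
[ 3.62377119e-01 -9.32031514e-01 -2.83688840e-04]
-1 0.0 [ 0.13  0.38  1.89 -0.    0.87  0.88]
-1 0.34 [ 0.13  0.38  1.89 -0.    0.87  0.54]
-1 0.67 [ 0.13  0.38  1.89 -0.    0.87  0.21]
-1 1.01 [ 0.13  0.38  1.89 -0.    0.87 -0.13]
-1 1.34 [ 0.13  0.38  1.89 -0.    0.87 -0.46]
-1 1.68 [ 0.13  0.38  1.89 -0.    0.87 -0.8 ]
-1 2.01 [ 0.13  0.38  1.89 -0.    0.87 -1.13]
-1 2.35 [ 0.13  0.38  1.89 -0.    0.87 -1.47]
-1 2.68 [ 0.13  0.38  1.89 -0.    0.87 -1.8 ]
-1 3.02 [ 0.13  0.38  1.89 -0.    0.87 -2.14]
-1 3.35 [ 0.13  0.38  1.89 -0.    0.87 -2.47]
1 0.0 [ 0.13  0.38  1.89 -0.    0.87 -2.26]
1 0.34 [ 0.13  0.38  1.89 -0.    0.87 -2.6 ]
1 0.67 [ 0.13  0.38  1.89 -0.    0.87 -2.93]
1 1.01 [ 0.13  0.38  1.89 -0.    0.87  3.01]
1 1.34 [ 0.13  0.38  1.89 -0.    0.87  2.68]
1 1.68 [ 0.13  0.38  1.89 -0.    0.87  2.34]
1 2.01 [ 0.13  0.38  1.89 -0.    0.87  2.01]
1 2.35 [ 0.13  0.38  1.89 -0.    0.87  1.67]
1 2.68 [ 0.13  0.38  1.89 -0.    0.87  1.34]
1 3.02 [ 0.13  0.38  1.89 -0.    0.87  1.  ]
1 3.35 [ 0.13  0.38  1.89 -0.    0.87  0.67]
```

```bash
python3 - <<'E'
from h import *
phi=.824-np.pi/2
hand.move_gripper(.045,30)
q=kinematics.solve_ik([*AX,.25],qd(phi)); bot.goto_joints(q)
bot.servo_line([*AX,.180],velocity=.1)
o=get_obs();print(o["time_s"],o["position"],o["gripper_width"],o["wrist_force"])
for n in("wrist","scene"):
  d=vision.read_camera(n); cv2.imwrite(f"pics/{n}1.png",d["frame"][:,:,::-1])
  print([proj(d,[*AX,z]).round(1) for z in(.109,.135)])
E
```

```text
4.2583 [0.54540783 0.07322007 0.18046389] 0.04519843474684932 [-0.2542954  -0.25609365 -0.09734967]
[array([275.2, 233.8]), array([275.4, 250.9])]
[array([345. , 194.4]), array([346.7, 183.8])]
```

View pics/wrist1.png

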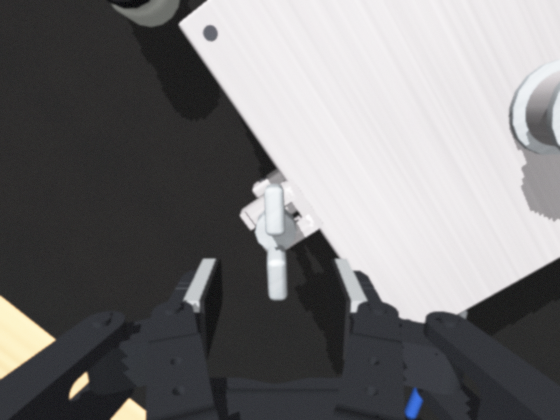

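View pics/scene1.png

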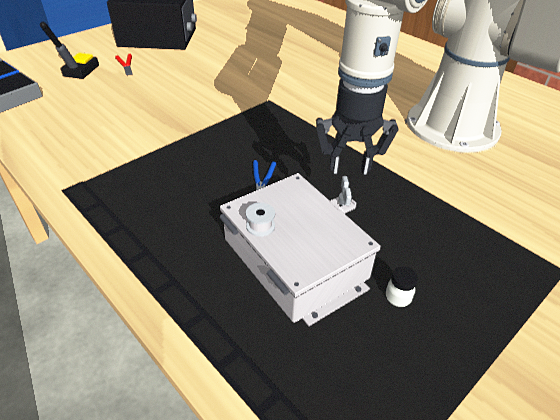

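In the wrist view the wings lie at columns 274–278, rows 188–298, centred between the fingers. The predicted axis was column 275. I'm going down to grip.

```bash
python3 - <<'E'
from h import *
p0=get_obs()["position"]
bot.servo_line([*AX,.131],velocity=.06)
b=get_obs()["wrist_force"]; print(get_obs()["position"],b)
for w in(.022,.014,.0):
    hand.move_gripper(w,30); o=get_obs(); print(w,o["gripper_width"],(o["wrist_force"]-b).round(2),o["position"].round(4))
d=vision.read_camera("wrist"); cv2.imwrite("pics/wrist2.png",d["frame"][:,:,::-1])
print(o["time_s"],o["ft_torque"])
E
```

```text
[0.54525443 0.0732372  0.13124726] [-0.05472383  1.38760466  0.36823209]
0.022 0.022190657448825594 [ 0.89 -1.2   0.01] [0.5451 0.0732 0.1312]
0.014 0.013928296573580178 [-0.67 -0.96 -0.28] [0.545  0.0732 0.131 ]
0.0 0.008996844784013549 [ 0.15 -3.9   1.01] [0.545 0.073 0.131]
6.1417 [-0.31135678 -0.04941857  0.06014915]
```

View pics/wrist2.png

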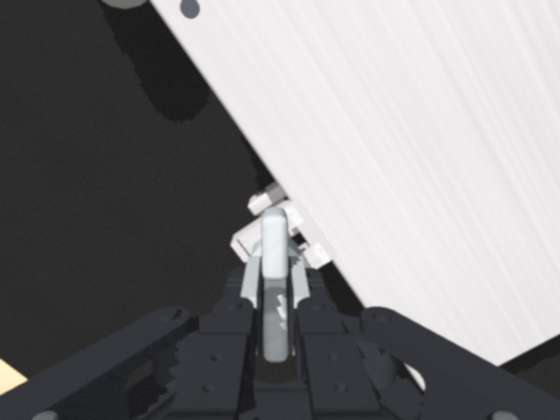

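The jaws are closed on the wings (9 mm opening) and the side forces are small. Next I unscrew in small steps, lifting with the thread.

```bash
python3 - <<'E'
from h import *
hand.move_gripper(0,45)
phi0=.824-np.pi/2
dphi=0
while dphi<3.34:
    dphi=min(dphi+.25,3.35)
    q=kinematics.solve_ik([*AX,.131+.0016*dphi],qd(phi0+dphi)); bot.goto_joints(q)
    o=get_obs(); print(round(dphi,2),round(o["time_s"],1),o["wrist_force"].round(1),o["ft_torque"].round(2),round(o["gripper_width"],4),o["joint_pos"][5].round(2),o["position"][2].round(4))
    if np.linalg.norm(o["wrist_force"])>20: print("STOP");break
for n in("wrist","scene"):
  d=vision.read_camera(n); cv2.imwrite(f"pics/{n}3.png",d["frame"][:,:,::-1])
E
```

```text
0.25 6.8 [ 1.3 -3.9  1.6] [-0.7  -0.23  0.04] 0.0085 0.63 0.1315
0.5 7.1 [ 1.6 -4.3  2.2] [-0.83 -0.37  0.11] 0.0089 0.38 0.1319
0.75 7.5 [ 2.1 -5.5  1.5] [-0.9  -0.43  0.12] 0.0087 0.13 0.1323
1.0 7.8 [ 2.4 -4.5  0.6] [-0.86 -0.48  0.13] 0.009 -0.12 0.1327
1.25 8.2 [ 2.8 -4.1 -0.8] [-0.77 -0.61  0.08] 0.0085 -0.37 0.1332
1.5 8.5 [ 3.  -3.8 -0.2] [-0.63 -0.72  0.12] 0.0088 -0.62 0.1336
1.75 8.9 [ 3.7 -2.  -0.2] [-0.39 -0.91  0.14] 0.0087 -0.86 0.1339
2.0 9.2 [4.7 0.9 0.9] [-0.01 -1.07  0.07] 0.0084 -1.11 0.1343
2.25 9.6 [ 4.9  2.2 -0.7] [ 0.27 -1.1   0.13] 0.0086 -1.37 0.1347
2.5 9.9 [ 3.9  3.4 -0.5] [ 0.53 -1.08  0.09] 0.0088 -1.62 0.1351
2.75 10.3 [3.8 4.2 0.6] [ 0.7  -1.03  0.1 ] 0.0084 -1.87 0.1355
3.0 10.6 [3.7 6.6 0.6] [ 0.95 -0.94  0.09] 0.0087 -2.12 0.1359
3.25 11.0 [3.1 6.  0.5] [ 1.06 -0.92  0.12] 0.0089 -2.37 0.1363
3.35 11.2 [3.3 7.5 0.7] [ 1.06 -0.86  0.13] 0.0091 -2.47 0.1365
```

View pics/wrist3.png

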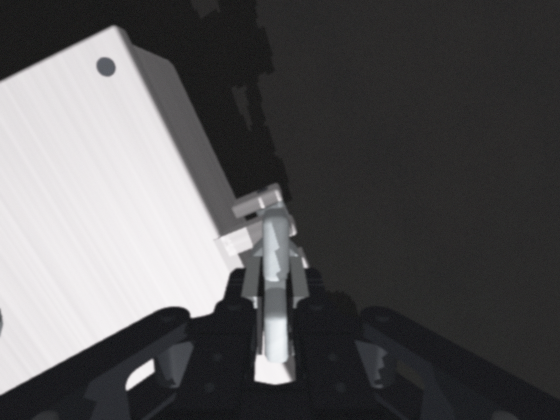

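```bash
cat >> h.py <<'E'
H=np.array([*AX,HZ]); YB=np.array([-np.sin(BY),np.cos(BY),0])
def swing(p,R,th):
    r=Ro.from_rotvec(-th*YB); return H+r.apply(p-H),(r*R).as_quat()
P0=np.array([*AX,.131+.0016*3.35]); R0=Ro.from_quat(qd(.824-np.pi/2+3.35))
E
python3 - <<'E'
from h import *
for th in np.arange(0,1.2,.1):
    p,q=swing(P0,R0,th); s=kinematics.solve_ik(p,q); print(round(th,1),p.round(3),None if s is None else s.round(2))
E
```

```text
0.0 [0.545 0.073 0.136] [ 0.13  0.37  1.89 -0.    0.88 -2.47]
0.1 [0.534 0.075 0.136] [ 0.15  0.32  1.98 -0.04  0.74 -2.42]
0.2 [0.523 0.076 0.134] [ 0.18  0.27  2.07 -0.11  0.61 -2.34]
0.3 [0.512 0.078 0.131] [ 0.21  0.24  2.16 -0.23  0.47 -2.2 ]
0.4 [0.501 0.079 0.127] [ 0.25  0.22  2.24 -0.46  0.34 -1.94]
0.5 [0.491 0.081 0.122] [ 0.29  0.21  2.33 -0.97  0.25 -1.4 ]
0.6 [0.481 0.082 0.116] None
0.7 [0.472 0.083 0.109] [ 0.4   0.28  2.48  4.1   0.41 -0.09]
0.8 [0.464 0.085 0.102] [0.46 0.37 2.54 3.91 0.62 0.18]
0.9 [0.456 0.086 0.093] [0.53 0.5  2.59 3.84 0.87 0.36]
1.0 [0.45  0.087 0.084] [0.6  0.67 2.63 3.83 1.12 0.52]
1.1 [0.444 0.087 0.074] [0.68 0.86 2.64 3.87 1.36 0.67]
```

View pics/scene3.png

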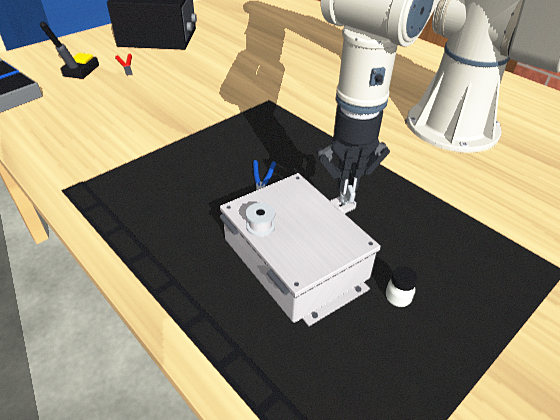

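The full tilt passes through a wrist singularity near 0.6 rad. So I'll release, lift clear, check the nut, and then push the bolt over from the lid side with closed fingers and only a slight tilt.

```bash
python3 - <<'E'
from h import *
hand.move_gripper(.03)
bot.servo_line([*AX,.20],velocity=.1)
# pose beyond lid, jaws along box y
phi=BY+np.pi/2
xb=np.array([np.cos(BY),np.sin(BY)])
qs=[kinematics.solve_ik([*(AX+.04*xb),.2],qd(p)) for p in(phi,phi+np.pi)]
print([None if q is None else q.round(2) for q in qs])
d=vision.read_camera("wrist"); cv2.imwrite("pics/wrist4.png",d["frame"][:,:,::-1])
E
```

```text
[array([ 0.11,  0.35,  1.76, -0.  ,  1.04, -1.32]), array([ 0.11,  0.35,  1.76, -0.  ,  1.04,  1.82])]
```

View pics/wrist4.png

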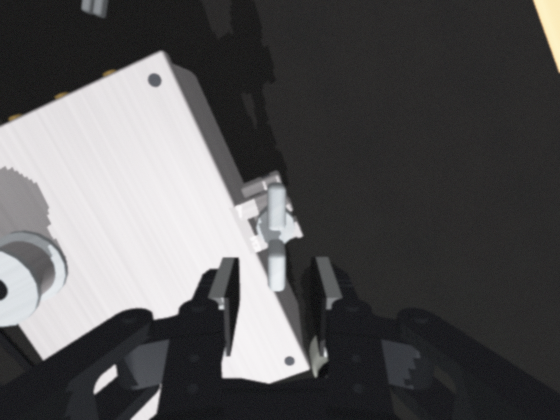

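The nut turned with the jaws: the wings still stand vertical in the wrist image at columns 270–286, so it went 3.35 rad, about a 5.4 mm rise. Now the push.

```bash
cat >> h.py <<'E'
XB=np.array([np.cos(BY),np.sin(BY),0]); ZW=np.array([0,0,1.])
def push(th,s=.112,off=.011,k=.5):
    corner=H+(-s*np.sin(th)+off*np.cos(th))*XB+(s*np.cos(th)+off*np.sin(th))*ZW
    r=Ro.from_rotvec(-k*th*YB)
    down=r.apply(-ZW); back=r.apply(XB)
    return corner-.017*down+.011*back,(r*Ro.from_quat(qd(BY+np.pi/2))).as_quat()
E
python3 - <<'E'
from h import *
for th in np.arange(-.2,1.11,.1):
    p,q=push(th,k=.5 if th>0 else 0); s=kinematics.solve_ik(p,q); print(round(th,1),p.round(3),None if s is None else s.round(2))
E
```

```text
-0.2 [0.589 0.067 0.147] [ 0.11  0.42  1.79 -0.    0.93 -1.32]
-0.1 [0.578 0.069 0.149] [ 0.12  0.4   1.81 -0.    0.93 -1.32]
0.0 [0.567 0.07  0.151] [ 0.12  0.38  1.84 -0.    0.92 -1.31]
0.1 [0.555 0.072 0.152] [ 0.13  0.34  1.89 -0.02  0.86 -1.29]
0.2 [0.543 0.074 0.152] [ 0.15  0.31  1.95 -0.04  0.79 -1.26]
0.3 [0.531 0.075 0.151] [ 0.17  0.28  2.01 -0.07  0.71 -1.22]
0.4 [0.519 0.077 0.148] [ 0.18  0.25  2.07 -0.11  0.64 -1.17]
0.5 [0.508 0.078 0.145] [ 0.2   0.22  2.12 -0.16  0.56 -1.11]
0.6 [0.497 0.08  0.14 ] [ 0.22  0.2   2.18 -0.23  0.49 -1.02]
0.7 [0.486 0.081 0.134] [ 0.25  0.19  2.23 -0.33  0.41 -0.9 ]
0.8 [0.477 0.083 0.128] [ 0.27  0.19  2.29 -0.5   0.34 -0.71]
0.9 [0.467 0.084 0.12 ] [ 0.3   0.19  2.34 -0.76  0.27 -0.42]
1.0 [0.459 0.085 0.112] [ 0.33  0.2   2.39 -1.17  0.24  0.01]
1.1 [0.452 0.086 0.103] None
```

```bash
python3 - <<'E'
from h import *
hand.move_gripper(0,40)
p,q=push(-.2,k=0)
bot.goto_joints(kinematics.solve_ik([p[0],p[1],.2],q)); bot.servo_line(p,ori=q,velocity=.06)
b=get_obs()["wrist_force"];print(b)
for th in np.arange(-.15,.36,.03):
    p,q=push(th,k=.35 if th>0 else 0); bot.goto_joints(kinematics.solve_ik(p,q))
    o=get_obs();f=o["wrist_force"]-b; print(round(th,2),round(o["time_s"],1),f.round(1))
    if np.linalg.norm(f)>10: print("STOP");break
for n in("wrist","scene","top"):
  d=vision.read_camera(n); cv2.imwrite(f"pics/{n}5.png",d["frame"][:,:,::-1])
E
```

```text
[-0.12260725 -0.87889878 -0.43456618]
-0.15 15.2 [-0.1  1.6  0.2]
-0.12 15.5 [-0.2  0.7  0.8]
-0.09 15.7 [0.8 1.  0. ]
-0.06 16.0 [-0.1  0.2  0.3]
-0.03 16.2 [-0.3  1.3  1. ]
0.0 16.5 [-0.2  1.1  0.3]
0.03 16.7 [0.8 0.9 0.6]
0.06 17.0 [0.5 1.4 0.8]
0.09 17.2 [0.9 1.8 0.6]
0.12 17.5 [0.  0.6 1. ]
0.15 17.7 [-0.2  0.1  0.1]
0.18 18.0 [0.6 0.9 1. ]
0.21 18.2 [-0.4  0.2 -0. ]
0.24 18.5 [0.7 1.5 0.1]
0.27 18.7 [-0.4  0.8  0.1]
0.3 19.0 [-0.1  1.5  0.2]
0.33 19.2 [0.5 0.7 0.1]
```

View pics/wrist5.png

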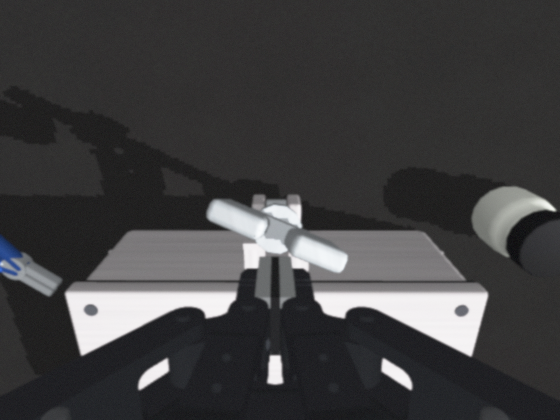

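View pics/scene5.png

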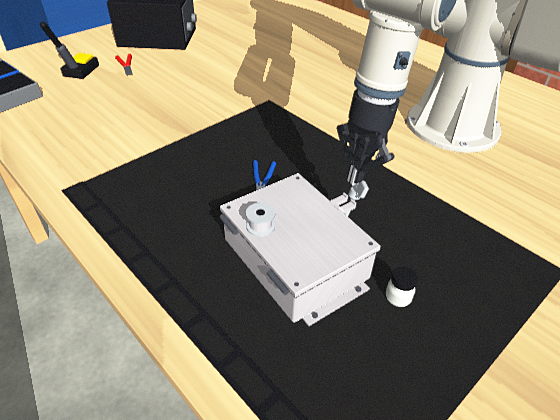

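The bolt has leaned out freely. The wings now span (210,208)–(345,260) in the wrist view, ahead of the fingertips and outside the slot, and the forces stayed around 1–2 N. I'll continue towards the stop.

```bash
python3 - <<'E'
from h import *
b=np.array([-.1,0,-.2])
for th in np.arange(.36,1.06,.03):
    p,q=push(th,k=.35); s=kinematics.solve_ik(p,q)
    if s is None: print("noik",th);break
    bot.goto_joints(s)
    o=get_obs();f=o["wrist_force"]-b; print(round(th,2),round(o["time_s"],1),f.round(1))
    if np.linalg.norm(f)>8: print("STOP");break
for n in("wrist","scene","top"):
  d=vision.read_camera(n); cv2.imwrite(f"pics/{n}6.png",d["frame"][:,:,::-1])
E
```

```text
0.36 19.6 [0.3 0.9 1.3]
0.39 19.9 [ 0.  -0.8  0.4]
0.42 20.1 [ 0.8 -0.2 -0.1]
0.45 20.4 [-0.3 -0.1  0.7]
0.48 20.6 [-0.8 -1.2 -0.2]
0.51 20.9 [-0.4  1.3  0.4]
0.54 21.1 [-0.1 -0.  -0.5]
0.57 21.4 [-0.3  0.   0.8]
0.6 21.6 [0.1 0.4 0.2]
0.63 21.9 [-0.3  0.4  0.6]
0.66 22.1 [1.2 0.4 0.6]
0.69 22.4 [ 0.2 -0.2  0. ]
0.72 22.6 [ 0.9  0.2 -0.1]
0.75 22.9 [-0.1 -0.7  0.9]
0.78 23.1 [-0.1 -0.3 -0.2]
0.81 23.4 [0.2 0.1 0.4]
0.84 23.6 [ 0.2 -0.6 -0. ]
0.87 23.9 [0.4 0.  0.9]
0.9 24.1 [-0.1 -0.1  0.7]
0.93 24.4 [ 0.1 -0.9  0.6]
0.96 24.6 [-0.2  0.1  0.9]
0.99 24.9 [-0.2  0.5  0.3]
1.02 25.1 [-0.   0.3  0. ]
1.05 25.4 [ 1.  -0.   1.7]
```

View pics/wrist6.png

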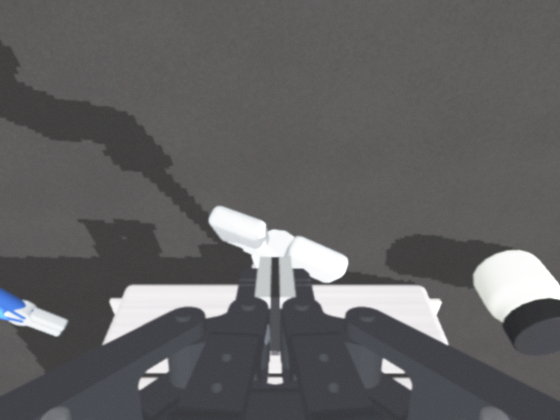

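View pics/scene6.png

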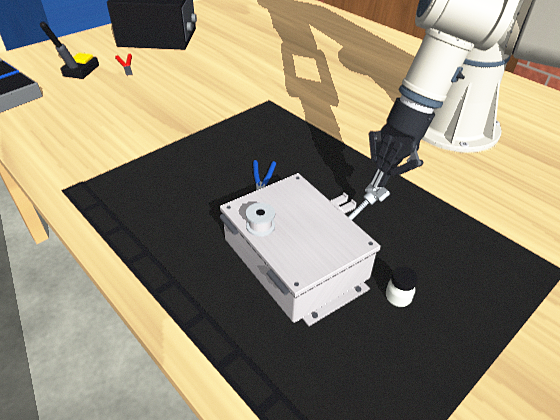

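The bolt leans well out, but there's no clear force rise yet to show it is at the stop. I'll keep pushing until contact.

```bash
python3 - <<'E'
from h import *
b=np.array([0,0,.3])
for th in np.arange(1.07,1.25,.02):
    p,q=push(th,k=.35); s=kinematics.solve_ik(p,q)
    if s is None: print("noik",th);break
    bot.goto_joints(s)
    o=get_obs();f=o["wrist_force"]-b; print(round(th,2),round(o["time_s"],1),f.round(1),o["position"].round(4),p.round(4))
    if np.linalg.norm(f)>6: print("STOP");break
E
```

```text
1.07 25.8 [ 2.8 -2.7  7.8] [0.4585 0.0861 0.1063] [0.4569 0.0856 0.1053]
STOP
```

The force rises sharply to about 9 N, so the bolt is at its stop. I'll back off and check from the cameras.

```bash
python3 - <<'E'
from h import *
bot.dwell(.3); print(get_obs()["wrist_force"])
p=get_obs()["position"]
bot.servo_line(p+np.array([0,0,.02])+.005*XB,velocity=.05)
bot.servo_line(p+np.array([0,0,.13]),velocity=.15)
bot.goto_joints([-1.0,.353,1.633,0,1.155,0]); bot.dwell(.5)
o=get_obs();print(o["time_s"],o["wrist_force"].round(2))
for n,(a,b,c,e) in(("scene",(150,290,220,420)),("top",(120,330,150,420))):
  d=vision.read_camera(n); f=d["frame"].copy()
  cr=cv2.resize(f[a:b,c:e],None,fx=2.9 if n=="top" else 4,fy=2.8 if n=="top" else 4,interpolation=cv2.INTER_CUBIC)
  cv2.imwrite(f"pics/{n}7.png",cr[:,:,::-1])
  for th in(.9,1.0):
    r=Ro.from_rotvec(-th*YB)
    print(n,th,[proj(d,H+r.apply([0,0,s])).round(1) for s in(.078,.092,.118)])
E
```

```text
[ 2.20102386 -1.18593566  7.98121275]
30.2917 [ 0.69 -0.02 -1.14]
scene 0.9 [array([366. , 197.9]), array([370.7, 192.6]), array([379.5, 182.8])]
scene 1.0 [array([367.2, 199.4]), array([372.1, 194.5]), array([381.2, 185.3])]
top 0.9 [array([249.2, 280.9]), array([248.1, 286.8]), array([246.2, 298.1])]
top 1.0 [array([249.2, 282.7]), array([248.1, 288.9]), array([246.2, 300.7])]
```

View pics/scene7.png

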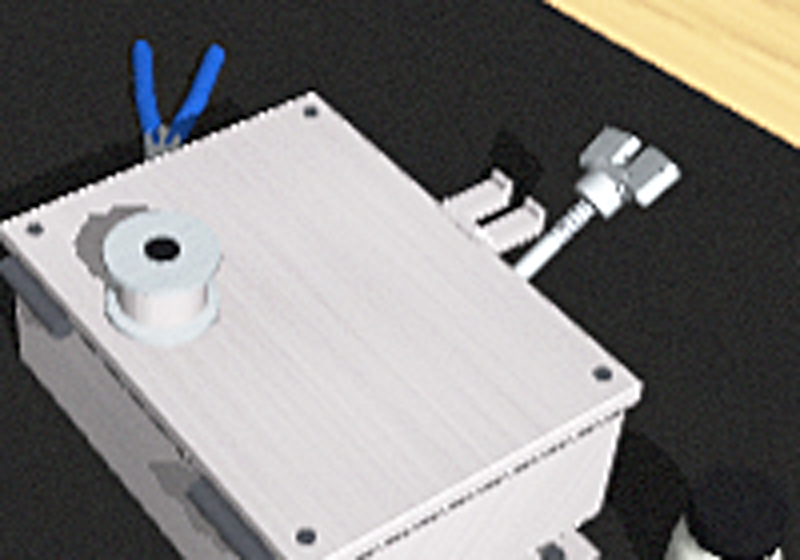

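View pics/top7.png

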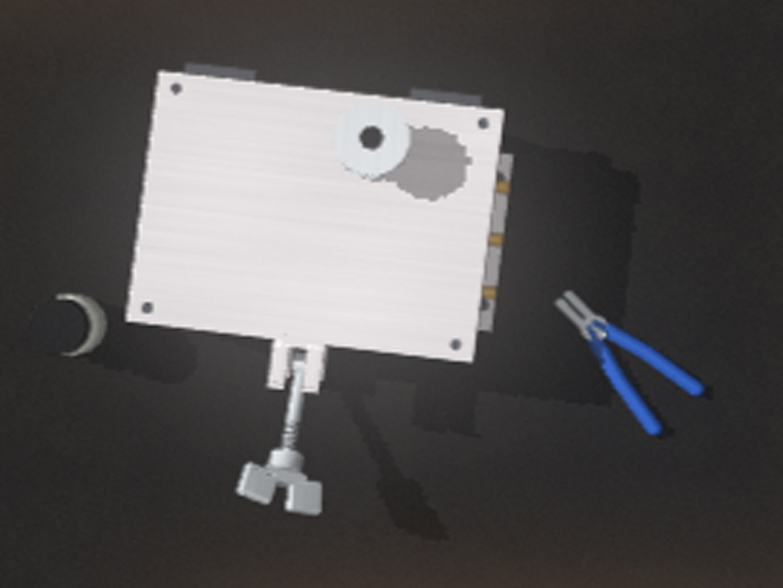

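```bash
python3 -c "
from workcell import hand_in
hand_in()"
```

```text
the job is handed in; nothing more can be done
```

The lid clamp is unfastened. The nut is backed off and still on its bolt, and the eyebolt is swung out to its stop. I handed the job in at about 30 s of the 72 s allowed; it reported no verdict.

- **Unscrewing:** I pinched the wings and turned the nut 3.35 rad anticlockwise in one grip, lifting with the thread. That is about a 5.4 mm rise. The moment stayed around 0.12 N m, and the wings stayed in line with the jaws, so nothing slipped.
- **Swinging out:** I released the nut and pushed the bolt out with closed fingers from the lid side. Forces were only 1–2 N all the way, so nothing caught in the lug. At the end the force rose to about 9 N, which is the stop.
- **Final checks:** With the arm clear, the top view puts the underside of the hub at about pixel (249, 282.5). The prediction for a bolt angle of 1.0 rad and a hub 78 mm from the hinge is (249.2, 282.7). The scene view agrees within about 2 px. The spool, cutters and jar were not touched and look unmoved.
- **Not measured directly:** The nut's height comes from the turn angle, which gives 77.4–79.4 mm from the hinge. The images alone only confirm it to a few millimetres. The bolt angle rests on the stop contact and the image match, because 0.9 and 1.0 rad differ by only about 2 px.

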